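# Dial the dispenser cap to the small balls and tip them out

## Robot

A 7-joint arm with a two-finger parallel gripper is mounted at the origin on a cart in front of the work surface, level with it; the furniture and walls round the work are solid. World frame = base frame: x ahead of the robot, y to its left, z up, the work surface at z = 0. Lengths are in mm, angles in degrees, forces in N, time in s.
With the tool pointing down it reaches from about 425 to 950 mm from the base axis. Payload 4.7 kg.
Tool frame: the origin (TCP) lies on the mounting face of the last link; the fingertips stand 173 mm ahead of it and the grasp point (between the pads) lies 155 mm ahead of it; z points along the fingers, y is the line along which they close (so a half turn about z gives the same grasp; the last joint's range is limited). The gripper opens to 85 mm and grips with 20 to 120 N. Pads are 22 mm wide; open, the fingers measure 114 mm over their backs; the gripper's body (76 mm by 85 mm) begins 54 mm behind the grasp point. The pads swing forward as they close: fully open they stand 13 mm farther back than shut.
Start: joints at [67.214, 26.849, -2.785, 87.806, 1.381, 65.374, -4.715], TCP at [243.37, -629.604, 404.735] pointing down, gripper open.
Joint ranges: [-148.3, 148.3], [-19.14, 114.17], [-79.39, 73.82], [5.75, 140.21], [-59.74, 239.74], [12.07, 113.84], [-152.46, 152.46]. Speed limits (degrees/s): [147.25, 147.25, 180, 180, 180, 180, 180].

## Interface

Orientations are given as [roll, pitch, yaw] about the fixed x, y, z axes, in that order (R = Rz(yaw) Ry(pitch) Rx(roll)).
In Python, from rig import status, capture, camera_info, job_done gives the robot as it stands.
- The arm moves only by the tool move_arm, never from a script. Its arguments are lists of equal length, an entry for each row: "delta_pos": the shift along the tool's x, y, z in mm, a list of three; "angular": the turn, a rotation vector about the tool's x, y, z in degrees, a list of three. In form: {"delta_pos": [[tx, ty, tz], ...], "angular": [[rx, ry, rz], ...]}. A call has 1 to 12 rows; each row shifts and turns the commanded pose from where the row before left it, along the tool's axes as they then stand; what a row does not reach is not made up. A row lasts 1/8 s, in which the tool goes at most 62.5 mm and 10.7 degrees, less where a joint would pass 70% of its speed; a pose out of reach is approached as far as the arm can. A call is refused whole if a number of a shift passes 62.5 or a number of a turn 10.7, either way. A call with a gripper value outside its range is refused whole. "jaw" is the opening, from 0 (shut) to 1 (fully open), set as the call begins (left out, the last holds). The fingers move at their own pace and stop on an object; the grip force is fixed at half the most. Time passes only in rows, so rows that do not move let the fingers close. It gives the time, the measured TCP pose, the force, the opening and the grip force at its end, in the units of the state.
- status.sense(): the state, without advancing time (a new reading comes with each control period).
- capture(name): name is "side" or "top"; returns (picture, depth): 420x560x3 uint8, blue, green, red; 420x560 float32, mm along the optical axis (not along the pixel's ray), 0 where there is no reading.
- camera_info(name): a dict with "fx", "fy", "cx", "cy" (pixels), "rvec" (rotation vector, rad) and "tvec" (3), from world to camera coordinates, as OpenCV has them. Camera axes: x right, y down, z forward; pixel columns grow to the right and rows downward; lengths in mm; the calibration is good to about 2 mm. A picture is of the moment at which its call begins. camera_info takes no time and is no camera call.
- job_done(): hands the job in; it is judged then, once.
The state is a dict: "t": time; "q": joint angles; "joint_vel": joint speeds; "effort": joint torques, N m; "tool_pos": TCP position; "tool_rot": TCP orientation; "ft_force": force on the tool from outside, world axes, zero at the start; "moment": the same for the moment, N m; "grip_width": opening from 0.0 (shut) to 1.0 (fully open); "grasp_force": force on a finger pad.
Only numpy, scipy, OpenCV 4.12 (cv2) and the standard library are available. Lean on these libraries where they do the work, as an engineer would, in place of code of your own. Each camera call takes 0.05 s, during which the arm holds its last target. There are 200 camera calls.

## Task

The tipping dispenser holds two small steel balls and one large one. Turn its cap by the bar knob until the opening that lets the small balls through but holds the large ball back faces the spout, and leave the cap so. Then press the thumb lever down to tip the dispenser until both small balls have rolled into the tray, and let go; the large ball must stay in the cup.

Things in the scene. Friction and masses are not known exactly. Their poses are not given: they have to be found in the camera images.
- dispenser: Fixed grey stand (base 135 x 164 mm). Origin on the work surface under the middle of the round cup it carries; -x points along the spout to the tray, z up. The cup tips, spout down, about an axle along y at x -30, z 95 mm. The spout is 60 mm wide and ends 120 mm from the origin. Highest point: the knob's top, z about 170 mm.
- cup (a joint): Tip angle of the cup (rad): 0 at rest, 0.42 fully tipped. At 0 its floor slopes slightly back, away from the spout, so the balls lie at the back; weight and a spring bring it back to 0 when the lever is let go. Fully tipped for 2 to 3 s, the balls roll out.
- cap (a joint): Angle of the cap (121 mm across, clear top), rad, anticlockwise from above positive, range -1.55 to 1.55, stays where left, starts -1.45 to -0.95. Its white skirt has three openings 60 degrees wide: 8 mm high (faces the spout at -1.40), 16 mm (at 0), 28 mm (at +1.40). A flat black disc on the clear top over each shows its size: 6, 12, 22 mm across.
- knob (a point): Point on the cap's axis in the black bar knob, 12 mm below the bar's top and 20 mm above the clear top (with a collar 60 mm across and 3 mm thick). Bar 54 mm long, 16 wide. The bar lies along the spout when joint cap is 0, its direction being the dispenser's yaw plus the joint value; its -x end points at the 12 mm disc.
- lever_pad (a point): Middle of the top face of the thumb lever, a black plate 56 (along the spout) x 40 mm on the dispenser's -y side, 105 mm beside the spout's centre line, at z about 0.144. A finger that presses straight down at its middle goes down about 26 mm to the stop (full tip) while the plate moves 15 mm the way the spout points; 7 N or so holds it down, and it drags the finger along with about 10 N.
- catch_tray: Loose red plastic tray, 221 (x) x 311 (y) x 48 mm high, already under the spout's end. Origin at the centre of its underside, z up.
- small_ball_1_center (a point): Centre of the first small steel ball, 12 mm diameter, in the cup at the start.
- small_ball_2_center (a point): Centre of the second small steel ball, 12 mm diameter, in the cup at the start.
- large_ball_center (a point): Centre of the large steel ball, 22 mm diameter, in the cup at the start.

How it is judged:
By the outcome, as a careful person would: the job done as asked, in the order asked, and still so for the second after the job is handed in, with the robot touching nothing.
It also fails if it takes over 51 s, if anything falls off the work surface, if the arm or the gripper's body presses on something with over 40 N, if the wrist force passes 120 N, or if a joint passes its speed limit or range.

## Working session

There is one attempt and no reset: what is moved stays moved. The work goes in short steps, Python scripts to look and compute and a tool call to move; the robot and the scene stay as the last step left them, time stands still between calls to the robot, and variables do not carry over. Pictures are saved under pics/ and viewed, at most 10 in all, crops included, and the job is handed in when it is done.

Besides the shell and the picture viewer there is one more tool, called as name(argument=value, ...), one argument or row to a line, values as JSON. move_arm: Moves the arm, as the interface text tells. Its arguments: {"type":"object","properties":{"delta_pos":{"type":"array","items":{"type":"array","items":{"type":"number"}}},"angular":{"type":"array","items":{"type":"array","items":{"type":"number"}}},"jaw":{"type":"number"}},"required":["delta_pos","angular"]}

```bash
mkdir -p pics; cat > h.py <<'E'
import numpy as np, cv2
from rig import status, capture, camera_info, job_done
def grab(n,f):
    im,d=capture(n); cv2.imwrite(f'pics/{f}.png',im); np.save(f'pics/{f}.npy',d); return im,d
def cam(n):
    c=camera_info(n); R=cv2.Rodrigues(np.array(c['rvec'],float))[0]; return c,R,np.array(c['tvec'],float).ravel()
def world(n,u,v,d):
    c,R,t=cam(n); p=np.array([(u-c['cx'])/c['fx']*d,(v-c['cy'])/c['fy']*d,d]); return R.T@(p-t)
def atz(n,u,v,z):
    c,R,t=cam(n); o=-R.T@t; r=R.T@np.array([(u-c['cx'])/c['fx'],(v-c['cy'])/c['fy'],1]); return o+r*(z-o[2])/r[2]
def cloud(n,d):
    v,u=np.mgrid[:420,:560]; c,R,t=cam(n)
    P=np.stack([(u-c['cx'])/c['fx']*d,(v-c['cy'])/c['fy']*d,d],-1)
    return (P-t)@R
E
python3 - <<'E'
from h import *
s=status.sense(); print({k:np.round(s[k],2) for k in('t','tool_pos','tool_rot','grip_width')})
for n in('top','side'):
    im,d=grab(n,n+'0'); c,R,t=cam(n); print(n,-R.T@t,c['fx'])
E
```

```text
{'t': np.float64(0.0), 'tool_pos': array([ 243.27, -629.37,  403.67]), 'tool_rot': array([-179.89,    0.  ,   21.13]), 'grip_width': np.float64(1.0)}
top [479.15986607  81.97232269 956.03533728] 426.7908388000199
side [230.00765966 738.06170113 478.96246807] 398.3219723241917
```

View pics/top0.png

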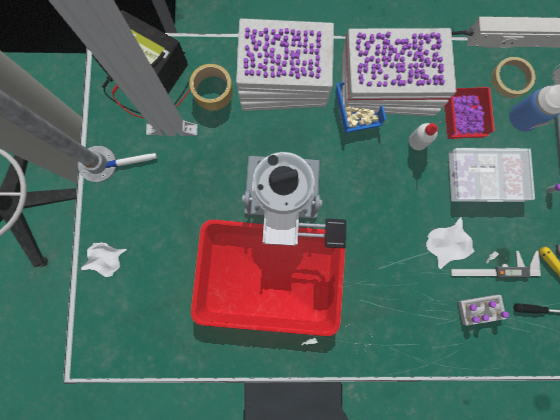

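View pics/side0.png

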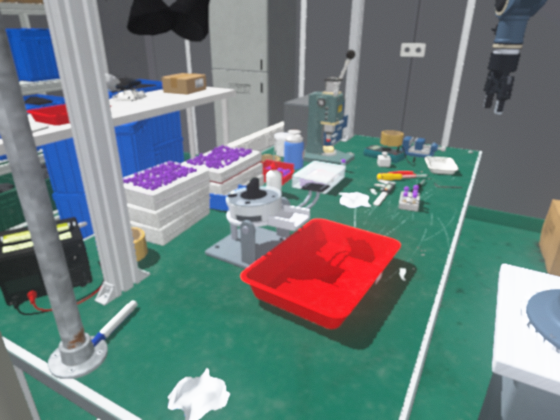

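The top picture shows the cap at about (283,183), the spout pointing down the image to (281,235), the lever at (336,233), and the tray below. Next I'll enlarge the cap and measure.

```bash
python3 - <<'E'
from h import *
im=cv2.imread('pics/top0.png'); d=np.load('pics/top0.npy'); P=cloud('top',d)
cr=im[140:260,230:360]; cv2.imwrite('pics/crop0.png',cv2.resize(cr,None,fx=5,fy=5,interpolation=cv2.INTER_CUBIC)[:600])
for (u,v) in[(283,183),(336,233),(281,235),(261,207),(262,187),(270,280)]: print((u,v),world('top',u,v,d[v,u]).round(1), d[v,u])
g=im.max(2)<70
def rect(m,name):
    pts=P[m]; print(name,m.sum(),np.median(pts,0).round(1),cv2.minAreaRect(pts[:,:2].astype(np.float32)))
u0=np.zeros_like(g);u0[210:255,322:352]=1
rect(g&u0&(abs(P[...,2]-144)<12),'lever')
u0[:]=0;u0[150:215,250:320]=1
rect(g&u0&(P[...,2]>160),'knobtop')
z=P[150:215,250:320,2]; print(np.histogram(z,bins=[0,50,100,110,120,130,140,150,160,165,170,175,180]))
red=(im[...,2]>120)&(im[...,1]<60)&(im[...,0]<60)&(abs(P[...,2]-46)<8)&(d>0); rect(red,'tray')
# camera axes
print(atz('top',283,183,0),atz('top',283,283,0),atz('top',383,183,0))
E
```

```text
(283, 183) [651.9  59.7 146.4] 826.32715
(336, 233) [555.1 -41.6 145.4] 815.9519
(281, 235) [554.5  62.7 107.2] 851.0684
(261, 207) [611.7 103.1 102. ] 863.4641
(262, 187) [644.8 100.4 142.1] 828.56146
(270, 280) [464.3  84.7   2.1] 941.5805
lever 498 [555.2 -39.7 144.3] ((555.437744140625, -39.62342071533203), (39.19371032714844, 54.876991271972656), 87.28470611572266)
knobtop 208 [658.3  63.1 168.9] ((580.8436889648438, 80.42179107666016), (49.58953094482422, 197.25341796875), 75.01466369628906)
(array([1098,  140,  146,   97,   52, 1852,  745,   41,   25,  177,   53,
          0]), array([  0,  50, 100, 110, 120, 130, 140, 150, 160, 165, 170, 175, 180]))
tray 2565 [435.8 106.3  47.4] ((582.5807495117188, -115.1536865234375), (332.8419494628906, 819.14208984375), 28.729110717773438)
[683.18218052  55.69144895   0.        ] [457.64735151  55.93464751   0.        ] [ 684.23242664 -174.38064789    0.        ]
```

View pics/crop0.png

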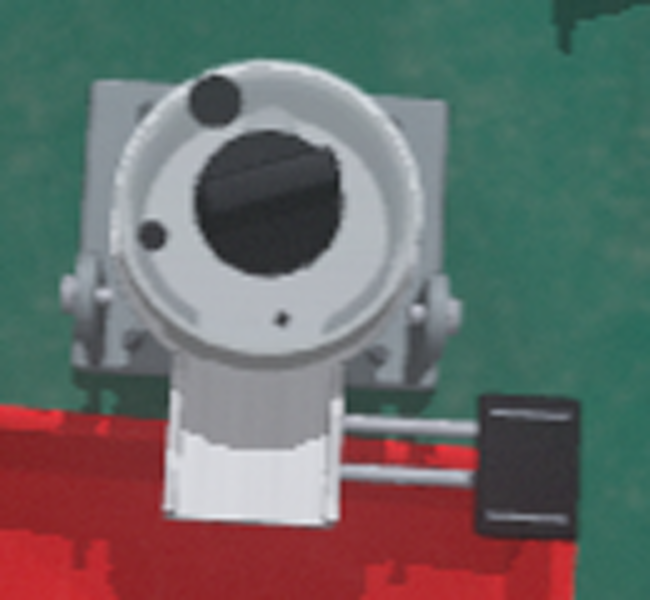

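```bash
python3 - <<'E'
from h import *
im=cv2.imread('pics/top0.png'); d=np.load('pics/top0.npy'); P=cloud('top',d)
s=lambda x,y:(230+(x+.5)/5-.5,140+(y+.5)/5-.5)
# knob top: depth >160 blob
m=np.zeros((420,560),np.uint8); m[150:215,250:320]=(P[150:215,250:320,2]>161)&(P[150:215,250:320,2]<180)
n,l,st,c=cv2.connectedComponentsWithStats(m); i=1+st[1:,4].argmax(); q=P[l==i]
print(st[i],np.median(q[:,2]),cv2.minAreaRect(q[:,:2].astype(np.float32)))
e=np.linalg.eigh(np.cov(q[:,:2].T))[1][:,1]; print('pca',q.mean(0),np.degrees(np.arctan2(e[1],e[0])))
D={k:atz('top',*s(*p),z) for k,p,z in[('collar',(269,203),141),('d12',(152,235),138),('d6',(281,320),138),('d22',(215,100),138),('spL',(170,518),107),('spR',(336,522),107)]}
for k,v in D.items(): print(k,v.round(1))
for k in('d12','d6','d22'):
    v=D['collar']-D[k]; print(k,np.degrees(np.arctan2(v[1],v[0])),np.hypot(v[0],v[1]))
from scipy.spatial.transform import Rotation as Ro
# rim circle of cap from depth
for k in range(240,330,6): pass
# lever pad from dark blob
g=(im.max(2)<70); u0=np.zeros_like(g);u0[210:255,322:352]=1
q=P[g&u0&(abs(P[...,2]-144)<12)]; print('lever',q.mean(0),q.min(0),q.max(0))
E
```

```text
[269 169  29  16 253] 168.8407211380136 ((660.785400390625, 59.86970520019531), (17.287057876586914, 53.83794021606445), 16.548828125)
pca [659.83876254  59.97058067 168.3894354 ] 106.67535816391431
collar [658.7  58.8 141. ]
d12 [646.4 104.4 138. ]
d6 [612.9  54.1 138. ]
d22 [700.7  79.9 138. ]
spL [538.1  97.3 107. ]
spR [536.6  31.3 107. ]
d12 -74.89693598976423 47.23722626391361
d6 5.858509187097037 45.98493756921674
d22 -153.2742569818237 47.04569619349469
lever [555.18967708 -39.77771599 144.35290699] [528.12870304 -60.26548985 139.18809233] [582.68880309 -19.97263487 149.59096198]
```

```bash
python3 - <<'E'
from h import *
a=np.array([243,-629.]);b=np.array([660,60.]);e=(b-a)/np.linalg.norm(b-a)
for n in('top','side'):
    d=np.load(f'pics/{n}0.npy'); Q=cloud(n,d)[d>0]; w=Q[:,:2]-a; t=w@e; o=abs(w[:,0]*e[1]-w[:,1]*e[0])
    m=(t>150)&(t<900)&(o<130)&(Q[:,2]>175); print(n,m.sum(),Q[m][::max(1,m.sum()//8)].round(0).tolist())
E
```

```text
top 0 []
side 0 []
```

move_arm(
  delta_pos=[
    [10,-8,0],
    [30,-23,0],
    [44,-34,0],
    [44,-34,0],
  ],
  angular=[
    [0,0,0],
    [0,0,0],
    [0,0,0],
    [0,0,0],
  ],
  jaw=0.6,
)

```text
t: 0.6
tool_pos: [328.1, -488.8, 404.6]
tool_rot: [-180.0, -0.0, 21.2]
ft_force: [1.5, -0.2, 1.4]
grip_width: 0.6
grasp_force: 0.0
```

move_arm(
  delta_pos=[
    [44,-34,0],
    [44,-34,0],
    [44,-34,0],
    [44,-34,0],
    [44,-34,0],
    [44,-34,0],
    [44,-34,0],
    [44,-34,0],
    [44,-34,0],
    [44,-34,0],
    [40,-32,0],
    [20,-15,0],
  ],
  angular=[
    [0,0,0],
    [0,0,0],
    [0,0,0],
    [0,0,0],
    [0,0,0],
    [0,0,0],
    [0,0,0],
    [0,0,0],
    [0,0,0],
    [0,0,0],
    [0,0,0],
    [0,0,0],
  ],
)

```text
t: 2.1
tool_pos: [654.0, 54.3, 404.5]
tool_rot: [-179.9, -0.0, 21.4]
ft_force: [0.3, -0.9, -0.6]
grip_width: 0.602
grasp_force: 0.0
```

move_arm(
  delta_pos=[
    [0,0,0],
    [0,0,0],
    [0,0,0],
    [0,0,0],
    [0,0,0],
    [0,0,0],
    [0,0,0],
    [0,0,0],
    [0,0,0],
    [0,0,0],
    [0,0,0],
  ],
  angular=[
    [0,0,-5],
    [0,0,-9],
    [0,0,-10],
    [0,0,-10],
    [0,0,-10],
    [0,0,-10],
    [0,0,-10],
    [0,0,-10],
    [0,0,-8],
    [0,0,-3],
    [0,0,0],
  ],
)

```text
t: 3.48
tool_pos: [653.6, 49.3, 404.5]
tool_rot: [-179.9, 0.0, 106.0]
ft_force: [0.6, -0.3, 0.2]
grip_width: 0.599
grasp_force: 0.0
```

move_arm(
  delta_pos=[
    [4,5,0],
    [4,4,0],
    [0,0,10],
    [0,0,20],
    [0,0,20],
    [0,0,18],
    [0,0,12],
    [0,0,4],
    [0,0,0],
    [0,0,0],
  ],
  angular=[
    [0,0,0],
    [0,0,0],
    [0,0,0],
    [0,0,0],
    [0,0,0],
    [0,0,0],
    [0,0,0],
    [0,0,0],
    [0,0,0],
    [0,0,0],
  ],
)

```text
t: 4.72
tool_pos: [660.6, 60.5, 321.5]
tool_rot: [179.9, 0.0, 106.1]
ft_force: [0.5, -0.3, -0.1]
grip_width: 0.601
grasp_force: 0.0
```

```bash
python3 - <<'E'
from h import *
s=status.sense(); print(np.round(s['tool_pos'],1),np.round(s['q'],1))
im,d=grab('side','s1'); cv2.imwrite('pics/s1c.png',cv2.resize(im[130:280,180:330],None,fx=4,fy=4,interpolation=cv2.INTER_CUBIC))
E
```

```text
[660.6  60.5 321.5] [ 16.   34.9 -36.7  92.8  23.3  60.  -11.5]
```

View pics/s1c.png

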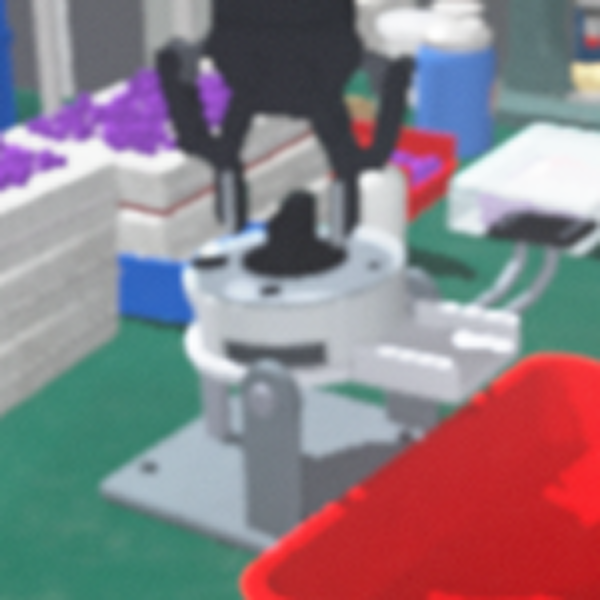

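The fingers, at (230,205) and (343,205), straddle the bar at (293,220) and stay clear of the cap. Closing.

move_arm(
  delta_pos=[
    [0,0,0],
    [0,0,0],
    [0,0,0],
    [0,0,0],
    [0,0,0],
    [0,0,0],
    [0,0,0],
    [0,0,0],
  ],
  angular=[
    [0,0,0],
    [0,0,0],
    [0,0,0],
    [0,0,0],
    [0,0,0],
    [0,0,0],
    [0,0,0],
    [0,0,0],
  ],
  jaw=0,
)

```text
t: 5.78
tool_pos: [659.7, 60.4, 321.6]
tool_rot: [-179.8, 0.0, 106.1]
ft_force: [-3.1, -1.0, 6.5]
grip_width: 0.175
grasp_force: 58.1
```

move_arm(
  delta_pos=[
    [0,0,0],
    [0,0,0],
    [0,0,0],
    [0,0,0],
  ],
  angular=[
    [0,0,-2],
    [0,0,-4],
    [0,0,-4],
    [0,0,0],
  ],
)

```text
t: 6.28
tool_pos: [659.6, 60.3, 321.6]
tool_rot: [-179.8, -0.0, 116.1]
ft_force: [-3.8, -0.9, 6.8]
grip_width: 0.174
grasp_force: 58.3
```

```bash
python3 - <<'E'
from h import *
s=status.sense(); print({k:np.round(s[k],1) for k in('q','tool_pos','tool_rot','ft_force','moment')})
E
```

```text
{'q': array([ 17.4,  35.5, -39.1,  92.8,  24.8,  60.8,  -2.7]), 'tool_pos': array([659.6,  60.3, 321.6]), 'tool_rot': array([-179.8,   -0. ,  116.1]), 'ft_force': array([-3.8, -0.9,  6.8]), 'moment': array([-0.3,  1.4,  0.1])}
```

move_arm(
  delta_pos=[
    [0,0,0],
    [0,0,0],
    [0,0,0],
    [0,0,0],
    [0,0,0],
    [0,0,0],
    [0,0,0],
    [0,0,0],
    [0,0,0],
    [0,0,0],
    [0,0,0],
    [0,0,0],
  ],
  angular=[
    [0,0,-3],
    [0,0,-6],
    [0,0,-6],
    [0,0,-6],
    [0,0,-6],
    [0,0,-6],
    [0,0,-6],
    [0,0,-6],
    [0,0,-6],
    [0,0,-6],
    [0,0,-4.2],
    [0,0,0],
  ],
)

```text
t: 7.78
tool_pos: [659.6, 59.0, 321.3]
tool_rot: [-179.8, -0.2, 177.2]
ft_force: [-5.2, -4.8, 7.0]
grip_width: 0.172
grasp_force: 59.0
```

Now open and rise, then look.

move_arm(
  delta_pos=[
    [0,0,0],
    [0,0,0],
    [0,0,0],
    [0,0,0],
    [0,0,0],
  ],
  angular=[
    [0,0,0],
    [0,0,0],
    [0,0,0],
    [0,0,0],
    [0,0,0],
  ],
  jaw=0.6,
)

```text
t: 8.4
tool_pos: [660.4, 60.4, 320.7]
tool_rot: [180.0, 0.0, 177.3]
ft_force: [-0.2, 0.6, -0.1]
grip_width: 0.602
grasp_force: 0.0
```

move_arm(
  delta_pos=[
    [0,0,-10],
    [0,0,-25],
    [0,0,-25],
    [0,0,-20],
    [0,0,-5],
    [0,0,0],
  ],
  angular=[
    [0,0,0],
    [0,0,0],
    [0,0,0],
    [0,0,0],
    [0,0,0],
    [0,0,0],
  ],
)

```text
t: 9.15
tool_pos: [660.3, 60.2, 405.6]
tool_rot: [-180.0, -0.0, 177.3]
ft_force: [-0.5, -0.5, -0.6]
grip_width: 0.599
grasp_force: 0.0
```

```bash
python3 - <<'E'
from h import *
s=status.sense(); print({k:np.round(s[k],1) for k in('t','q','tool_pos','tool_rot','ft_force')})
im,d=grab('side','s2'); a=cv2.resize(im[170:270,190:330],None,fx=4,fy=4,interpolation=cv2.INTER_CUBIC); cv2.imwrite('pics/s2c.png',a)
E
```

```text
{'t': np.float64(9.2), 'q': array([ 26.7,  36.4, -55.8,  87.4,  30.9,  72.8,  54.1]), 'tool_pos': array([660.3,  60.2, 405.6]), 'tool_rot': array([-180. ,   -0. ,  177.3]), 'ft_force': array([-0.5, -0.5, -0.6])}
```

View pics/s2c.png

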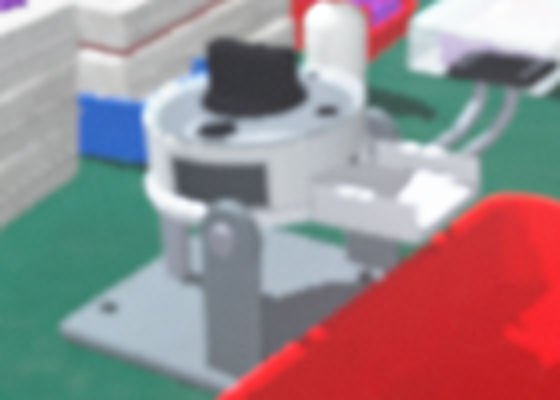

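Disc 12 mm at (326,110) now points to the spout, and the 22 mm disc is at (217,130) toward the camera. I'll go above the lever with the fingers shut.

move_arm(
  delta_pos=[
    [10,-10,0],
    [20,-21,0],
    [25,-26,0],
    [25,-26,0],
    [15,-16,0],
    [5.4,-5.7,0],
    [0,0,25],
    [0,0,30],
    [0,0,20],
    [0,0,5],
    [0,0,0],
  ],
  angular=[
    [0,0,0],
    [0,0,0],
    [0,0,0],
    [0,0,0],
    [0,0,0],
    [0,0,0],
    [0,0,0],
    [0,0,0],
    [0,0,0],
    [0,0,0],
    [0,0,0],
  ],
  jaw=0,
)

```text
t: 10.58
tool_pos: [555.5, -39.3, 326.0]
tool_rot: [180.0, 0.0, 177.4]
ft_force: [-0.5, 0.4, 0.3]
grip_width: 0.004
grasp_force: 0.0
```

```bash
python3 - <<'E'
from h import *
s=status.sense(); print({k:np.round(s[k],1) for k in('t','q','tool_pos','ft_force')})
im,d=grab('top','t3'); cv2.imwrite('pics/t3c.png',cv2.resize(im[140:260,230:360],None,fx=5,fy=5,interpolation=cv2.INTER_CUBIC))
E
```

```text
{'t': np.float64(10.6), 'q': array([ 41.7,  32. , -57. , 106.6,  31.3,  58.7,  59. ]), 'tool_pos': array([555.5, -39.3, 326. ]), 'ft_force': array([-0.5,  0.4,  0.3])}
```

View pics/t3c.png

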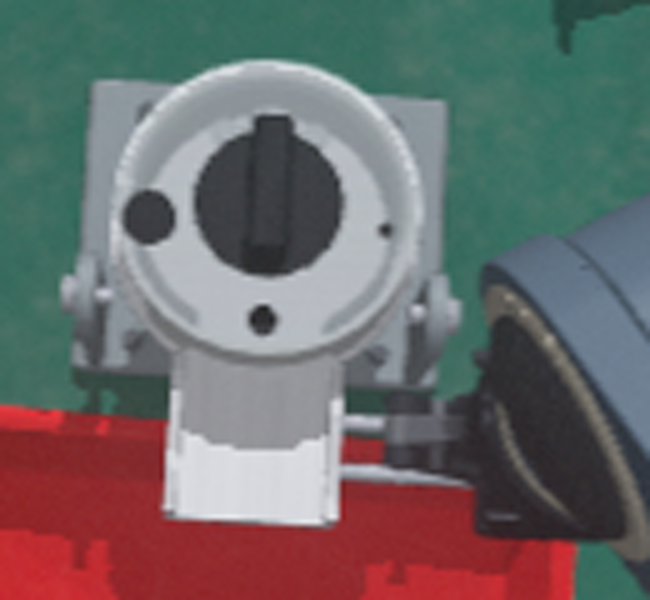

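The cap is aligned: the 12 mm disc at (262,320) lies on the spout line from (268,203) to (253,520). Pressing now.

move_arm(
  delta_pos=[
    [0,0,5],
    [0,0,4],
    [0,0,3],
    [0,0,4],
    [0,0,4],
    [0,0,4],
    [0,0,4],
    [0,0,3],
    [0,0,2],
  ],
  angular=[
    [0,0,0],
    [0,0,0],
    [0,0,0],
    [0,0,0],
    [0,0,0],
    [0,0,0],
    [0,0,0],
    [0,0,0],
    [0,0,0],
  ],
)

```text
t: 11.75
tool_pos: [552.4, -38.7, 292.5]
tool_rot: [-179.8, -0.6, 177.4]
ft_force: [-15.3, -0.2, 20.1]
grip_width: 0.001
grasp_force: 12.4
```

move_arm(
  delta_pos=[
    [0,0,1],
    [0,0,0],
    [0,0,0],
    [0,0,0],
    [0,0,0],
    [0,0,0],
    [0,0,0],
    [0,0,0],
    [0,0,0],
    [0,0,0],
    [0,0,0],
    [0,0,0],
  ],
  angular=[
    [0,0,0],
    [0,0,0],
    [0,0,0],
    [0,0,0],
    [0,0,0],
    [0,0,0],
    [0,0,0],
    [0,0,0],
    [0,0,0],
    [0,0,0],
    [0,0,0],
    [0,0,0],
  ],
)

```text
t: 13.25
tool_pos: [552.3, -38.6, 292.5]
tool_rot: [-179.8, -0.6, 177.4]
ft_force: [-16.6, -0.3, 20.4]
grip_width: -0.007
grasp_force: 12.4
```

move_arm(
  delta_pos=[
    [0,0,0],
    [0,0,0],
    [0,0,0],
    [0,0,0],
    [0,0,0],
    [0,0,0],
    [0,0,0],
    [0,0,0],
    [0,0,0],
    [0,0,0],
    [0,0,0],
    [0,0,0],
  ],
  angular=[
    [0,0,0],
    [0,0,0],
    [0,0,0],
    [0,0,0],
    [0,0,0],
    [0,0,0],
    [0,0,0],
    [0,0,0],
    [0,0,0],
    [0,0,0],
    [0,0,0],
    [0,0,0],
  ],
)

```text
t: 14.75
tool_pos: [552.3, -38.6, 292.5]
tool_rot: [-179.8, -0.6, 177.4]
ft_force: [-15.7, -0.1, 20.0]
grip_width: 0.0
grasp_force: 12.4
```

```bash
python3 - <<'E'
from h import *
im,d=grab('top','t4'); cv2.imwrite('pics/t4c.png',cv2.resize(im[150:345,185:375],None,fx=3,fy=3,interpolation=cv2.INTER_CUBIC))
im,d=grab('side','s4')
E
```

```text
(no output)
```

View pics/t4c.png

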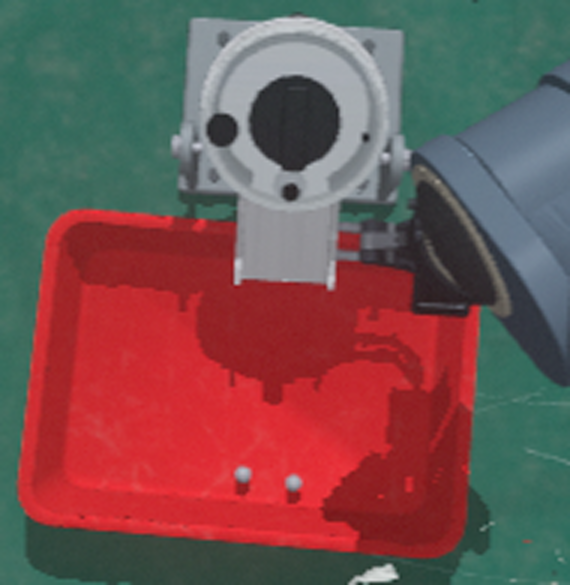

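Both small balls are in the tray, at (242,475) and (292,483), and the large ball isn't there. I'll let go gently and back off.

move_arm(
  delta_pos=[
    [0,0,-4],
    [0,0,-4],
    [0,0,-4],
    [0,0,-4],
    [0,0,-4],
    [0,0,-5],
    [0,0,-6],
    [0,0,-10],
    [0,0,-25],
    [0,0,-30],
    [0,0,-20],
    [0,0,0],
  ],
  angular=[
    [0,0,0],
    [0,0,0],
    [0,0,0],
    [0,0,0],
    [0,0,0],
    [0,0,0],
    [0,0,0],
    [0,0,0],
    [0,0,0],
    [0,0,0],
    [0,0,0],
    [0,0,0],
  ],
)

```text
t: 16.35
tool_pos: [555.4, -39.4, 409.1]
tool_rot: [-180.0, 0.2, 177.3]
ft_force: [-1.0, -0.5, 0.3]
grip_width: -0.001
grasp_force: 0.0
```

move_arm(
  delta_pos=[
    [0,-15,0],
    [0,-35,0],
    [0,-40,0],
    [0,-40,0],
    [0,-30,0],
    [0,-10,0],
    [0,0,0],
    [0,0,0],
  ],
  angular=[
    [0,0,0],
    [0,0,0],
    [0,0,0],
    [0,0,0],
    [0,0,0],
    [0,0,0],
    [0,0,0],
    [0,0,0],
  ],
)

```text
t: 17.35
tool_pos: [547.4, -207.7, 407.7]
tool_rot: [180.0, -0.0, 177.5]
ft_force: [0.9, 0.2, 0.1]
grip_width: 0.003
grasp_force: 0.0
```

```bash
python3 - <<'E'
from h import *
print(status.sense()['t'],status.sense()['ft_force'])
im,d=grab('top','t5'); cv2.imwrite('pics/t5c.png',cv2.resize(im[150:345,185:375],None,fx=3,fy=3,interpolation=cv2.INTER_CUBIC))
print(world('top',336,233,d[233,336]))
E
```

```text
17.35 [0.92501387 0.16313447 0.11990549]
[555.22329591 -41.78873616 143.97276129]
```

View pics/t5c.png

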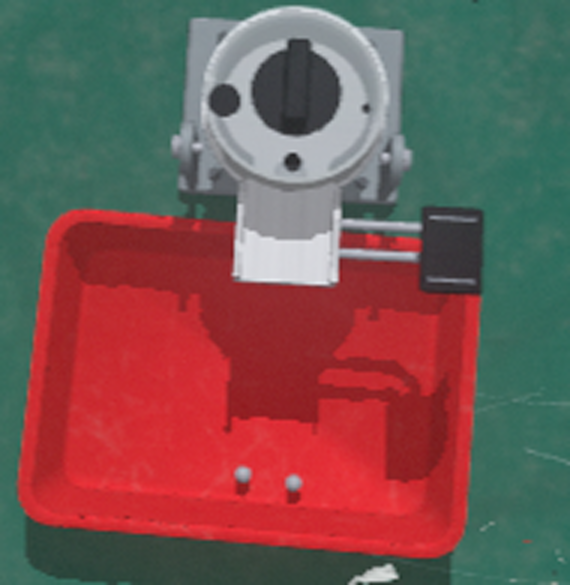

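The cup is back at rest with the lever at z 144, the cap is still aligned at disc (292,162), both small balls lie in the tray and the arm is clear.

```bash
python3 -c "from rig import job_done; print(job_done())"
```

```text
the job is handed in; nothing more can be done
None
```

The job is handed in at about 17 s: the cap's 16 mm opening faces the spout, both small balls are in the tray, the large ball did not come out, and the lever is released with the arm clear.

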